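Shut off the water to the chocolate melter

TASK

Shut off the water to the chocolate melter: with the fingertips, push the valve box's steel cover along its tracks by its upright lip until it is fully aside on the deck, then push the lever with the round tag a quarter turn clockwise until it is fully shut, squarely across its pipe against its stop. Only push: do not grip the lip or the levers, and do not lift the cover out of its tracks. Leave the untagged lever open and everything else where it stands.

Things in the scene. Friction and masses are not known exactly. Their poses are not given: they have to be found in the camera images.
- valve_box: low aluminium box fixed on the counter, 220 (x) by 520 (y) mm, tracks along y. Origin: centre of underside, at counter height; z up. Valve bay open on top from x = -93 to 93, y = -245 to -6 mm (floor 4 mm up; pipe along y at x = -75, top 45 mm up); deck over the rest. Ledges and deck 85 mm above the counter; guide angles and end stops round the tracks reach 95 mm.
- cover: sheet-steel cover, 195 (x) by 260 (y) by 4 mm, 0.48 to 0.78 kg, lying loose in the tracks with 2.5 mm play each side; top 89 mm above the counter. Origin: centre of its underside; axes as the box. It starts over the valve bay, origin at box y = -125 to -100 mm; fully aside, on the deck at the end stop, it is at y = +126. Sliding takes 2 to 6 N.
- lip (a point): middle of the cover's upright folded lip: 170 mm long (x), 4 mm thick (y), top 117 mm above the counter, standing along the cover's +y edge, 126 mm from its origin. This point is 103 mm above the counter. Push on the lip's -y face to slide the cover to the box's +y.
- tagged_lever (a joint): turning of the lever with the round tag: 0 = open, lying along its pipe and pointing to the box's -x; grows clockwise seen from above; pi/2 = shut at its stop, pointing to the box's +y, across its pipe. Starts at 0 to 0.12 rad; takes about 0.3 N m (7 N at 45 mm from the pivot); no spring, stays where it is left.
- tagged_pivot (a point): point on the upright turning axis of the tagged lever, at the lever's mid height (65.5 mm above the counter); a nut there reaches 68 mm. The valve stands at box x = +40 mm, and box y = -200 or -100 mm: either place by chance.
- tagged_grip (a point): middle of the tagged lever's sleeve, 45 mm from the pivot; turns with it, -x pointing outward along the lever, y across it. Black sleeve 12 mm wide, from 18 to 70 mm from the pivot, underside 60.5 and top 70.5 mm above the counter; a round flat steel tag, 28 mm across, is riveted on top, 58 mm from the pivot (top 73 mm).
- tagged_valve: brass quarter-turn ball valve that carries the tagged lever, with 50 mm body along the box's x (top 47 mm above the counter). Origin: on the counter under its pivot.
- plain_lever (a joint): turning of the other lever, which has no tag: 0 = open, lying along its pipe and pointing to the box's -x; grows clockwise seen from above; pi/2 = shut at its stop, pointing to the box's +y, across its pipe. Starts at 0 to 0.12 rad; takes about 0.3 N m (7 N at 45 mm from the pivot); no spring, stays where it is left.
- plain_grip (a point): middle of the untagged lever's sleeve, 45 mm from its pivot, axes as for the tagged one. Black sleeve 12 mm wide, from 18 to 70 mm from the pivot, underside 60.5 and top 70.5 mm above the counter.
- plain_valve: the other, like brass ball valve, whose lever has no tag, in the other of the two places, 100 mm away. Origin: on the counter under its pivot.
- blanking_cap: loose brass cap, 24 mm across, 18 mm high, standing on the box's floor in the valve bay near its +y end. Origin: centre of its underside.
- ramekin: white ceramic cup, 80 mm across, 45 mm high, beyond the box's -y end. Origin: centre of its underside.
- palette_knife: palette knife 227 mm long, 28 mm wide, 14 mm high with black handle, lying in front of the box. Origin: near its middle, on the counter; x along it towards the blade.
- mould: clear chocolate mould, 120 by 240 by 20 mm, with 18 dark pieces, lying behind the box. Origin: centre of its underside.
- glass_bowl: green glass bowl, 150 mm across, 75 mm high, beyond the box's +y end. Origin: centre of its underside.
- oil_bottle: white squeeze bottle, 60 mm across, 160 mm high, to the right of the robot. Origin: centre of its underside.

How it is judged:
On the way, in this order (a step that is already met when the one before it is completed fails the run):
1. the cover is slid aside, within about 20 mm of its end stop (its origin beyond box y = 105 mm) (y of cover in the frame of valve_box above 0.105 m), for 0.2 s.
2. then the tagged lever is pushed shut (joint above 1.48 rad) (value of joint tagged_lever above 1.48 rad), for 0.2 s.
At the end, for the whole second after the job is handed in: Cover flat in its tracks, at rest, its origin beyond box y = 105 mm (within about 20 mm of the end stop); tagged lever at rest, shut above 1.48 rad; untagged lever still open, below 0.3 rad; every other loose thing within 20 mm of its start (y of cover in the frame of valve_box above 0.105 m and z of cover in the frame of valve_box below 0.089 m and angle between cover's own z axis and vertical below 0.04 rad and linear speed of cover below 0.02 m/s and value of joint tagged_lever above 1.48 rad and velocity of joint tagged_lever below 0.1 rad/s and value of joint plain_lever below 0.3 rad and distance of each of blanking_cap, ramekin, palette_knife, mould, glass_bowl, oil_bottle from where it was at the start of the episode below 0.02 m); the robot touches nothing.
It fails at once if the other valve's lever is turned (more than 0.3 rad from open) (value of joint plain_lever above 0.3 rad).
It fails at once if the cover is lifted out of its tracks (raised more than 8 mm or tipped more than 0.08 rad) (z of cover in the frame of valve_box above 0.093 m or angle between cover's own z axis and vertical above 0.08 rad).
It fails at once if a lever or the cover's lip is gripped between the fingers ((contact force between the fingers and tagged_valve above 1 N and y of the grasp point in the frame of tagged_grip between -0.005 and 0.005 m and x of the grasp point in the frame of tagged_grip between -0.035 and 0.03 m and z of the grasp point in the frame of tagged_grip between -0.04 and 0.017 m) or (contact force between the fingers and plain_valve above 1 N and y of the grasp point in the frame of plain_grip between -0.005 and 0.005 m and x of the grasp point in the frame of plain_grip between -0.035 and 0.03 m and z of the grasp point in the frame of plain_grip between -0.04 and 0.017 m) or (contact force between the fingers and cover above 1 N and y of the grasp point in the frame of lip between -0.004 and 0.004 m and x of the grasp point in the frame of lip between -0.09 and 0.09 m and z of the grasp point in the frame of lip between -0.04 and 0.027 m)).
It fails at once if something else on the counter or in the box is lifted or moved more than 20 mm (distance of any of blanking_cap, ramekin, palette_knife, mould, glass_bowl, oil_bottle from where it was at the start of the episode above 0.02 m).
It also fails if it takes over 64 s, if anything falls off the work surface, if the arm or the gripper's body presses on something with over 40 N, if the wrist force passes 120 N, or if a joint passes its speed limit or range.

ROBOT

A 6-joint arm with a two-finger parallel gripper is mounted at the origin on the work surface. World frame = base frame: x ahead of the robot, y to its left, z up, the work surface at z = 0. Lengths are in m, angles in rad, forces in N, time in s.
With the tool pointing down it reaches from about 0.275 to 0.775 m from the base axis. Payload 14.6 kg.
Tool frame: the origin (TCP) lies at the very end of the fingers, on their centre line; the grasp point (between the pads) lies 19 mm behind it; z points along the fingers, y is the line along which they close (so a half turn about z gives the same grasp; the last joint's range is limited). The gripper opens to 85 mm and grips with 20 to 120 N. Pads are 22 mm wide; open, the fingers measure 114 mm over their backs; the gripper's body (76 mm by 85 mm) begins 54 mm behind the grasp point. The pads swing forward as they close: fully open they stand 13 mm farther back than shut.
Start: joints at [0.951, 0.263, -0.048, 1.259, 0, 1.415], TCP at [0.235, 0.469, 0.231] pointing down, gripper open.
Joint ranges: [-2.65, 2.65], [-0.89, 1.7], [-1.18, 1.37], [-2.13, 2.11], [-1.35, 1.29], [-3.14, 3.14]. Speed limits (rad/s): [1.89, 1.89, 2.57, 2.79, 3.14, 3.14].

INTERFACE

Orientations are given as [roll, pitch, yaw] about the fixed x, y, z axes, in that order (R = Rz(yaw) Ry(pitch) Rx(roll)).
In Python, from rig import ctrl, vision gives the robot as it stands.
- The arm moves only by the tool apply_moves, never from a script. Its arguments are lists of equal length, an entry for each row: "xyz": the shift along the tool's x, y, z in cm, a list of three; "dr": the turn, a rotation vector about the tool's x, y, z in rad, a list of three; "fingers": the opening in per cent of the stroke, from 0 (shut) to 100 (fully open). In form: {"xyz": [[dx, dy, dz], ...], "dr": [[rx, ry, rz], ...], "fingers": [fingers, ...]}. A call has 1 to 10 rows; each row shifts and turns the commanded pose from where the row before left it, along the tool's axes as they then stand; what a row does not reach is not made up. A row lasts 1/8 s, in which the tool goes at most 62.5 mm and 10.7 degrees, less where a joint would pass 70% of its speed; a pose out of reach is approached as far as the arm can. A call is refused whole if a number of a shift passes 6.25 or a number of a turn 0.188, either way. A call with a gripper value outside its range is refused whole. The fingers move at their own pace and stop on an object; "newtons" is the grip in N (left out, the last holds). Time passes only in rows, so rows that do not move let the fingers close. It gives the time, the measured TCP pose, the force, the opening and the grip force at its end, in the units of the state.
- ctrl.sense(): the state, without advancing time (a new reading comes with each control period).
- vision.snapshot(name): name is "side" or "top"; returns (picture, depth): 480x640x3 uint8, red, green, blue; 480x640 float32, m along the optical axis (not along the pixel's ray), 0 where there is no reading.
- vision.camera_info(name): a dict with "vertical_fov" (degrees; the focal length in pixels is half the picture's height over the tangent of half this angle, whatever the lens; pixels are square), "cx", "cy" (the principal point, pixels), "rvec" (rotation vector, rad) and "tvec" (3), from world to camera coordinates, as OpenCV has them. Camera axes: x right, y down, z forward; pixel columns grow to the right and rows downward; lengths in m; the calibration is good to about 2 mm. A picture is of the moment at which its call begins. camera_info takes no time and is no camera call.
- ctrl.close_job(): hands the job in; it is judged then, once.
Trained networks look in the newest picture that a camera, given by its name, has taken for a name from the list of things; names that differ only in an ending like _2 or _b are one class to them, and where a whole thing is asked for, a point or a joint stands for the part that bears it (a point fixed in the world has none). Each returns a list of dicts, best first, with "score" (0 to 1); they miss things now and then, are a little off and sometimes report something else, mostly with a low value. They report only what shows in the picture. A call takes as long as a camera call.
- vision.boxes_of(camera, label): "location" ([column, row] in pixels, amid what is visible of it).
- vision.outline_of(camera, label): "region" (480x640 bool, what is visible of it) and "location" ([column, row] in pixels, amid what is visible of it).
- vision.tip_of(camera, label): "location" ([column, row] in pixels: a listed point, or the origin of a listed thing).
The state is a dict: "time": time; "joint_positions": joint angles; "dq": joint speeds; "tau": joint torques, N m; "tool_pos": TCP position; "ee_rot": TCP orientation; "contact_force": force on the tool from outside, world axes, zero at the start; "moment": the same for the moment, N m; "opening": finger opening in m; "grip_force": force on a finger pad.
Only numpy, scipy, OpenCV 4.12 (cv2) and the standard library are available. Lean on these libraries where they do the work, as an engineer would, in place of code of your own. Each camera call takes 0.05 s, during which the arm holds its last target. There are 200 camera calls.

## Working session

There is one attempt and no reset: what is moved stays moved. The work goes in short steps, Python scripts to look and compute and a tool call to move; the robot and the scene stay as the last step left them, time stands still between calls to the robot, and variables do not carry over. Pictures are saved under pics/ and viewed, at most 10 in all, crops included, and the job is handed in when it is done.

Besides the shell and the picture viewer there is one more tool, called by a JSON object that holds its "fn" and its "kwargs". apply_moves: Moves the arm, as the interface text tells. Its arguments: {"type":"object","properties":{"xyz":{"type":"array"},"dr":{"type":"array"},"fingers":{"type":"array"},"newtons":{"type":"number"}},"required":["xyz","dr","fingers"]}

```bash
mkdir -p pics
cat > h.py <<'E'
import numpy as np, cv2
from rig import ctrl, vision
def cam(n):
    c=vision.camera_info(n); R=cv2.Rodrigues(np.array(c["rvec"],float))[0]; t=np.array(c["tvec"],float).ravel()
    f=240/np.tan(np.radians(c["vertical_fov"])/2); return c,R,t,f
def at_z(n,px,z):
    c,R,t,f=cam(n); d=R.T@np.array([(px[0]-c["cx"])/f,(px[1]-c["cy"])/f,1]); o=-R.T@t
    return o+d*(z-o[2])/d[2]
def proj(n,P):
    c,R,t,f=cam(n); q=R@np.array(P,float)+t; return f*q[0]/q[2]+c["cx"],f*q[1]/q[2]+c["cy"]
def cloud(n,depth):
    c,R,t,f=cam(n); v,u=np.mgrid[0:480,0:640]; p=np.stack([(u-c["cx"])/f*depth,(v-c["cy"])/f*depth,depth],-1)
    return (p-t)@R
E
python3 - <<'E'
from h import *
np.set_printoptions(precision=4,suppress=True)
for n in("side","top"):
    im,d=vision.snapshot(n); cv2.imwrite(f"pics/{n}0.png",im[...,::-1]); np.save(f"{n}0.npy",d)
    c,R,t,f=cam(n); print(n,-R.T@t,f,{k:c[k] for k in c})
    for l,z in(("valve_box",0),("cover",.085),("lip",.103),("glass_bowl",0),("ramekin",0),("mould",0),("palette_knife",0),("oil_bottle",0)):
        r=vision.tip_of(n,l)[:1]
        for x in r: print(l,round(x["score"],2),x["location"],at_z(n,x["location"],z))
s=ctrl.sense();print(s["tool_pos"],s["ee_rot"],s["time"],s["opening"])
E
```

```text
side [0.1481 1.2132 1.0394] 617.9669386771208 {'vertical_fov': 42.449381820699394, 'cx': 312.7835606846288, 'cy': 237.5416974386207, 'rvec': array([ 0.3989, -2.6604,  1.3079]), 'tvec': array([0.5247, 0.1409, 1.5097])}
valve_box 0.67 [312.0, 276.6] [0.5262 0.0831 0.    ]
cover 0.81 [329.7, 225.5] [ 0.5122 -0.0299  0.085 ]
lip 0.85 [308.6, 248.7] [0.5279 0.0992 0.103 ]
glass_bowl 0.66 [223.0, 380.0] [0.6071 0.4557 0.    ]
ramekin 0.74 [359.5, 204.8] [ 0.4888 -0.2645  0.    ]
mould 0.94 [228.7, 263.4] [0.7525 0.0948 0.    ]
palette_knife 0.96 [355.0, 304.1] [0.3958 0.15   0.    ]
oil_bottle 0.42 [326.7, 223.1] [ 0.556  -0.1493  0.    ]
top [0.4999 0.0101 1.2641] 434.4391715985831 {'vertical_fov': 57.83571451786199, 'cx': 318.1297961869132, 'cy': 237.2604626188541, 'rvec': array([ 2.2133, -2.1576,  0.0248]), 'tvec': array([0.0271, 0.5593, 1.2386])}
valve_box 0.68 [306.3, 242.5] [0.5429 0.0758 0.    ]
cover 0.79 [343.2, 254.8] [ 0.5092 -0.0296  0.085 ]
lip 0.76 [299.3, 241.3] [0.5422 0.0893 0.103 ]
glass_bowl 0.95 [181.5, 217.9] [0.6061 0.4452 0.    ]
mould 0.75 [297.3, 169.2] [0.7577 0.1081 0.    ]
palette_knife 0.79 [280.0, 289.9] [0.4034 0.1484 0.    ]
oil_bottle 0.87 [473.3, 307.4] [ 0.3689 -0.4084  0.    ]
[0.2353 0.4693 0.2313] [-3.1416  0.      2.6768] 0.9 0.08538176959564182
```

View pics/top0.png

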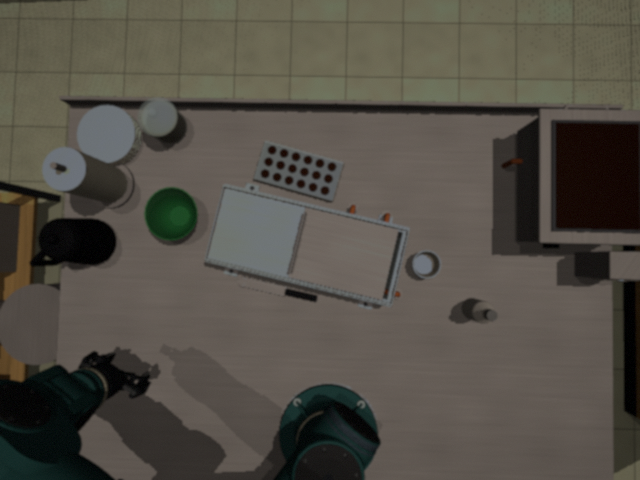

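View pics/side0.png

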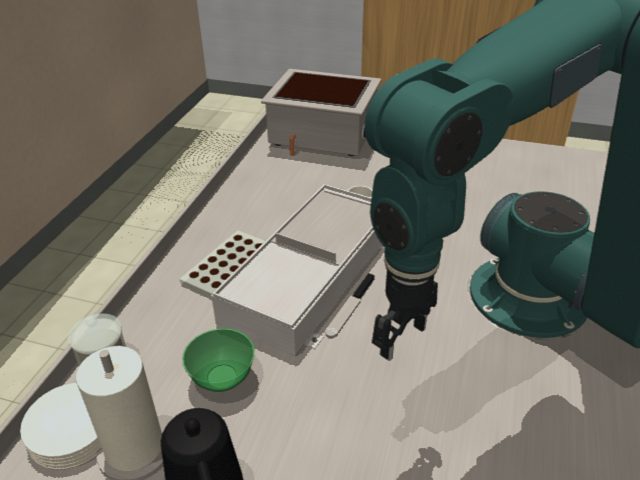

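Run:
```python
from h import *
np.set_printoptions(precision=4,suppress=True)
for n in("top","side"):
    im=cv2.imread(f"pics/{n}0.png"); P=cloud(n,np.load(f"{n}0.npy"))
    reg=(P[...,0]>.36)&(P[...,0]<.72)&(P[...,1]>-.25)&(P[...,1]<.4)
    m=reg&(P[...,2]>.075)&(P[...,2]<.125)
    print(n,m.sum(),cv2.minAreaRect(P[m][:,:2].astype(np.float32)))
    l=reg&(P[...,2]>.106)&(P[...,2]<.123); q=P[l]
    print("lip",len(q),np.median(q,0),cv2.fitLine(q[:,:2].astype(np.float32),cv2.DIST_HUBER,0,.01,.01).ravel(), q.min(0),q.max(0))
```

```text
top 15286 ((0.544017493724823, 0.11257855594158173), (0.6079422235488892, 0.22025755047798157), 77.88594818115234)
lip 116 [0.5424 0.0923 0.1172] [ 0.9776 -0.2106  0.5406  0.093 ] [0.4573 0.0753 0.1062] [0.6224 0.111  0.1228]
side 12142 ((0.5407766699790955, 0.10947555303573608), (0.6081271767616272, 0.22317974269390106), 77.4095230102539)
lip 269 [0.5398 0.0961 0.1132] [ 0.9776 -0.2106  0.5395  0.0964] [0.4562 0.0756 0.106 ] [0.6231 0.1182 0.1216]
```

The top view shows the box with its yaw at about -12°, and the cover over its -y (right) half with the lip near (299,241). The bowl is at (171,214), the ramekin at (424,265) and the knife at (280,290). The side view agrees, with the lip near (308,249). Next I'll align the tool with the box axes, shut the fingers and approach behind the lip.

{"fn": "apply_moves", "kwargs": {"xyz": [[0,0,0],[0,0,0],[-4,-3.7,0],[-4,-3.7,0],[-4,-3.7,0],[-4,-3.7,0],[-4,-3.7,0],[-4,-3.7,0],[-4,-3.7,0],[-4,-3.7,0]], "dr": [[0,0,-0.126],[0,0,-0.126],[0,0,0],[0,0,0],[0,0,0],[0,0,0],[0,0,0],[0,0,0],[0,0,0],[0,0,0]], "fingers": [0,0,0,0,0,0,0,0,0,0], "newtons": 20}}

```text
time: 2.15
tool_pos: [0.4865, 0.1107, 0.2314]
ee_rot: [3.141, 0.0, 2.929]
contact_force: [0.8, 0.6, -0.0]
opening: -0.0001
grip_force: 0.0
```

{"fn": "apply_moves", "kwargs": {"xyz": [[-2.8,-2.3,0],[-2.7,-2.2,0],[0,0,4],[0,0,4],[0,0,3],[0,0,1.5],[0,0,0.5],[0,0,0]], "dr": [[0,0,0],[0,0,0],[0,0,0],[0,0,0],[0,0,0],[0,0,0],[0,0,0],[0,0,0]], "fingers": [0,0,0,0,0,0,0,0]}}

```text
time: 3.15
tool_pos: [0.53, 0.0568, 0.1015]
ee_rot: [3.142, 0.0, 2.929]
contact_force: [0.2, -0.7, 0.4]
opening: -0.0003
grip_force: 0.0
```

Run:
```python
from h import *
im,d=vision.snapshot("side"); cv2.imwrite("pics/a1.png",cv2.resize(im[150:350,200:460,::-1],None,fx=3,fy=3))
s=ctrl.sense();print(s["tool_pos"],s["contact_force"],s["joint_positions"])
```

```text
[0.5301934  0.05678451 0.10183046] [ 0.28539198 -1.00719483  0.03748567] [-4.61790644e-02  3.49985779e-01 -2.87264939e-01  9.32808319e-01
 -3.12102266e-06  1.66606319e-01]
```

View pics/a1.png

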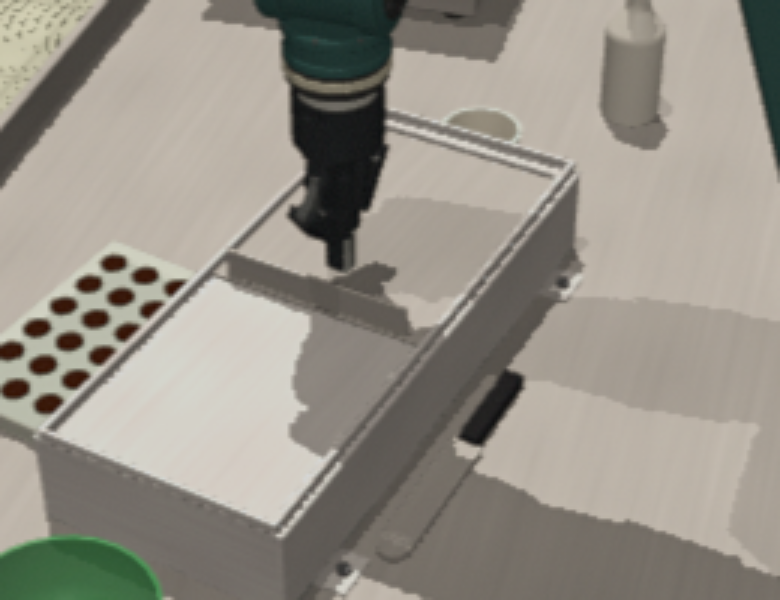

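The crop shows the fingertips just behind the middle of the lip, near (342,265), and clear of the cover. Now I'll push.

{"fn": "apply_moves", "kwargs": {"xyz": [[0,1,0],[0,1,0],[0,1.5,0],[0,2,0],[0,2,0],[0,2,0],[0,2,0],[0,2,0],[0,2,0],[0,2,0]], "dr": [[0,0,0],[0,0,0],[0,0,0],[0,0,0],[0,0,0],[0,0,0],[0,0,0],[0,0,0],[0,0,0],[0,0,0]], "fingers": [0,0,0,0,0,0,0,0,0,0]}}

```text
time: 4.45
tool_pos: [0.5668, 0.2285, 0.1016]
ee_rot: [-3.14, 0.001, 2.929]
contact_force: [-1.3, -8.6, 4.8]
opening: -0.0001
grip_force: 4.2
```

{"fn": "apply_moves", "kwargs": {"xyz": [[0,1.5,0],[0,1.5,0],[0,1.5,0],[0,1,0],[0,0.5,0],[0,0,0]], "dr": [[0,0,0],[0,0,0],[0,0,0],[0,0,0],[0,0,0],[0,0,0]], "fingers": [0,0,0,0,0,0]}}

```text
time: 5.2
tool_pos: [0.5794, 0.2873, 0.1015]
ee_rot: [-3.141, 0.0, 2.929]
contact_force: [0.4, -1.4, 1.9]
opening: 0.0
grip_force: 1.0
```

Run:
```python
from h import *
np.set_printoptions(precision=4,suppress=True)
im,d=vision.snapshot("top"); cv2.imwrite("pics/b_top.png",cv2.resize(im[160:330,180:440,::-1],None,fx=3,fy=3))
for l,z in(("cover",.085),("lip",.103),("tagged_pivot",.0655),("tagged_grip",.0655),("plain_grip",.0655),("plain_valve",0),("tagged_valve",0),("valve_box",0),("blanking_cap",0)):
    for x in vision.tip_of("top",l)[:2]: print(l,round(x["score"],2),x["location"],at_z("top",x["location"],z))
im,d=vision.snapshot("side"); cv2.imwrite("pics/b_side.png",cv2.resize(im[170:370,190:450,::-1],None,fx=3,fy=3))
for l,z in(("cover",.085),("lip",.103),("tagged_pivot",.0655),("tagged_grip",.0655),("plain_grip",.0655),("blanking_cap",0)):
    for x in vision.tip_of("side",l)[:2]: print(l,round(x["score"],2),x["location"],at_z("side",x["location"],z))
s=ctrl.sense();print(s["tool_pos"],s["contact_force"])
for p in((224,185),(205,263),(408,230),(388,305)): print(at_z("top",p,.093))
```

```text
cover 0.97 [266.4, 234.5] [0.5591 0.1808 0.085 ]
cover 0.24 [281.4, 290.5] [0.4083 0.1353 0.085 ]
lip 0.78 [222.6, 225.1] [0.5806 0.2973 0.103 ]
tagged_pivot 0.64 [341.3, 238.2] [ 0.555  -0.0239  0.0655]
tagged_grip 0.66 [339.4, 253.2] [ 0.5135 -0.0197  0.0655]
tagged_grip 0.41 [280.2, 288.5] [0.4122 0.1408 0.0655]
plain_grip 0.59 [376.9, 263.7] [ 0.4874 -0.1232  0.0655]
plain_valve 0.76 [378.1, 252.3] [ 0.5198 -0.1333  0.    ]
tagged_valve 0.57 [340.7, 238.7] [ 0.5565 -0.0241  0.    ]
valve_box 0.57 [308.2, 243.7] [0.5396 0.0702 0.    ]
blanking_cap 0.57 [321.8, 234.8] [0.5665 0.0312 0.    ]
cover 0.73 [288.2, 273.2] [0.553  0.1798 0.085 ]
lip 0.59 [255.7, 298.2] [0.5864 0.2994 0.103 ]
lip 0.51 [359.6, 204.7] [ 0.4549 -0.1186  0.103 ]
tagged_pivot 0.71 [319.3, 226.3] [ 0.5451 -0.0442  0.0655]
tagged_grip 0.59 [327.1, 234.1] [ 0.5155 -0.0172  0.0655]
plain_grip 0.57 [349.7, 213.4] [ 0.4829 -0.1239  0.0655]
blanking_cap 0.54 [228.3, 268.0] [0.7459 0.1123 0.    ]
[0.5795 0.2865 0.1013] [0.5277 0.0141 0.6469]
[0.691 0.3   0.093]
[0.4773 0.344  0.093 ]
[ 0.5803 -0.2017  0.093 ]
[ 0.3784 -0.1518  0.093 ]
```

View pics/b_top.png

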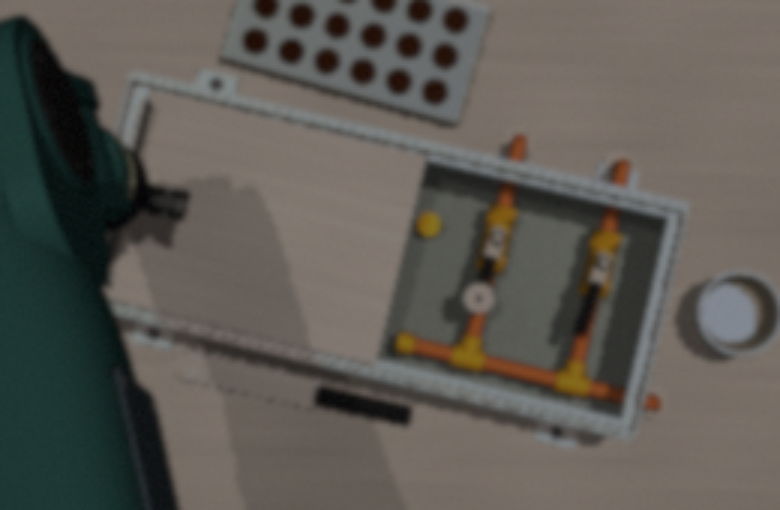

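The tagged lever is in the y = -100 place, with its tag at crop (478,297). The plain lever is to its right, and the cap is at (428,224). The cover is about 15 mm from its stop, so I'll finish the push gently.

{"fn": "apply_moves", "kwargs": {"xyz": [[0,0.5,0],[0,0.3,0],[0,0.3,0],[0,0.2,0]], "dr": [[0,0,0],[0,0,0],[0,0,0],[0,0,0]], "fingers": [0,0,0,0]}}

```text
time: 6.55
tool_pos: [0.5821, 0.2988, 0.1013]
ee_rot: [-3.14, 0.0, 2.928]
contact_force: [-0.9, -6.9, 2.8]
opening: 0.0003
grip_force: 3.2
```

{"fn": "apply_moves", "kwargs": {"xyz": [[0,0.2,0],[0,0.2,0],[0,0.1,0]], "dr": [[0,0,0],[0,0,0],[0,0,0]], "fingers": [0,0,0]}}

```text
time: 6.92
tool_pos: [0.5831, 0.3032, 0.1012]
ee_rot: [-3.139, 0.0, 2.928]
contact_force: [-3.6, -12.2, 4.1]
opening: -0.0
grip_force: 6.7
```

{"fn": "apply_moves", "kwargs": {"xyz": [[0,0.1,0],[0,0.1,0],[0,0,0]], "dr": [[0,0,0],[0,0,0],[0,0,0]], "fingers": [0,0,0]}}

```text
time: 7.3
tool_pos: [0.5831, 0.3033, 0.1012]
ee_rot: [-3.136, 0.0, 2.927]
contact_force: [-5.2, -20.7, 7.6]
opening: 0.0001
grip_force: 11.1
```

The cover is at its stop. Backing off and moving over to the tagged lever's -y side.

{"fn": "apply_moves", "kwargs": {"xyz": [[0,-1,0],[0,-2,-1],[0,-4,-1],[0.4,-5,-1],[0.4,-5,0],[0.4,-5,0],[0.4,-5,0],[0.3,-5,0],[0,-4,0],[0,-1.4,0]], "dr": [[0,0,0],[0,0,0],[0,0,0],[0,0,0],[0,0,0],[0,0,0],[0,0,0],[0,0,0],[0,0,0],[0,0,0]], "fingers": [0,0,0,0,0,0,0,0,0,0]}}

```text
time: 8.55
tool_pos: [0.4855, -0.0575, 0.132]
ee_rot: [-3.142, 0.001, 2.926]
contact_force: [0.2, 0.1, 0.2]
opening: -0.0001
grip_force: 0.0
```

Run:
```python
from h import *
np.set_printoptions(precision=4,suppress=True)
im,d=vision.snapshot("side"); cv2.imwrite("pics/c_side.png",cv2.resize(im[170:370,190:450,::-1],None,fx=3,fy=3))
s=ctrl.sense();print(s["tool_pos"],s["contact_force"])
X=np.array([.9776,-.2106]);Y=np.array([.2106,.9776]);C=np.array([.5318,.0726]); q=s["tool_pos"][:2]-C; print("box",q@X,q@Y)
for l,z in(("tagged_pivot",.0655),("tagged_grip",.0655),("cover",.085)):
    for x in vision.tip_of("side",l)[:1]: p=at_z("side",x["location"],z)[:2]-C; print(l,p@X,p@Y)
```

```text
[ 0.4856 -0.0579  0.1319] [ 0.5217 -0.9748  0.4378]
box -0.017673605372813865 -0.13725377584352566
tagged_pivot 0.032684873765163616 -0.09942873529293171
tagged_grip 0.0014108521980035263 -0.10090293026554417
cover 0.007688364476030671 0.12424006381235797
```

View pics/c_side.png

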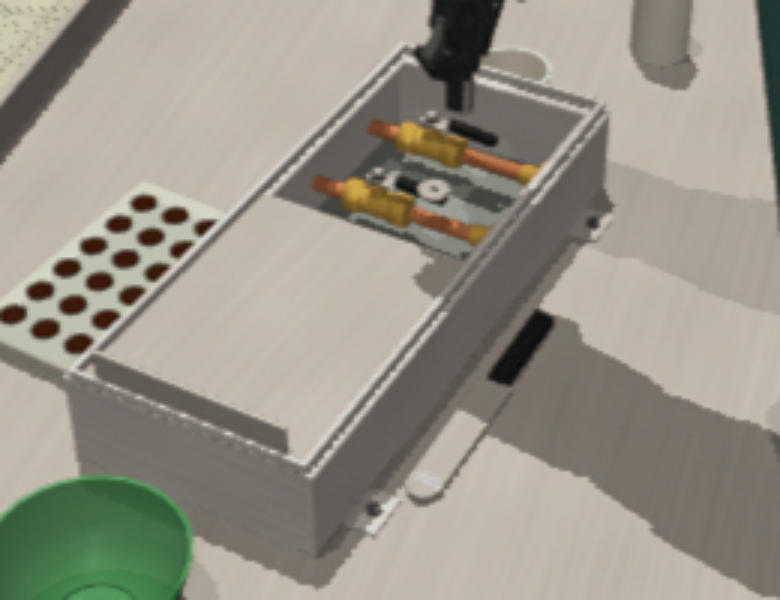

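The side view shows the cover fully aside. The tag is at crop (433,190), the plain lever at (470,132), and the fingertips are above the gap between the two levers. I'll descend there.

{"fn": "apply_moves", "kwargs": {"xyz": [[0,0,2.5],[0,0,2.5],[0,0,1.7],[0,0,1],[0,0,0]], "dr": [[0,0,0],[0,0,0],[0,0,0],[0,0,0],[0,0,0]], "fingers": [0,0,0,0,0]}}

```text
time: 9.38
tool_pos: [0.4861, -0.0548, 0.054]
ee_rot: [3.141, -0.001, 2.93]
contact_force: [0.1, 0.3, 0.7]
opening: -0.0001
grip_force: 0.0
```

Run:
```python
from h import *
for n in("top","side"):
    im,d=vision.snapshot(n)
    s=slice(195,305) if n=="top" else slice(190,270); c=slice(310,420) if n=="top" else slice(290,400)
    cv2.imwrite(f"pics/d_{n}.png",cv2.resize(im[s,c,::-1],None,fx=5,fy=5,interpolation=cv2.INTER_CUBIC))
s=ctrl.sense();print(s["tool_pos"],s["contact_force"])
a=cv2.imread("pics/d_top.png");b=cv2.imread("pics/d_side.png");a=cv2.resize(a,(400,400));b=cv2.resize(b,(400,291))
b=np.vstack([b,np.zeros((109,400,3),np.uint8)]);cv2.imwrite("pics/d.png",np.hstack([a,b]))
```

```text
[ 0.48652631 -0.05525407  0.05478573] [ 0.13373231 -0.21499269  0.1959496 ]
```

View pics/d.png

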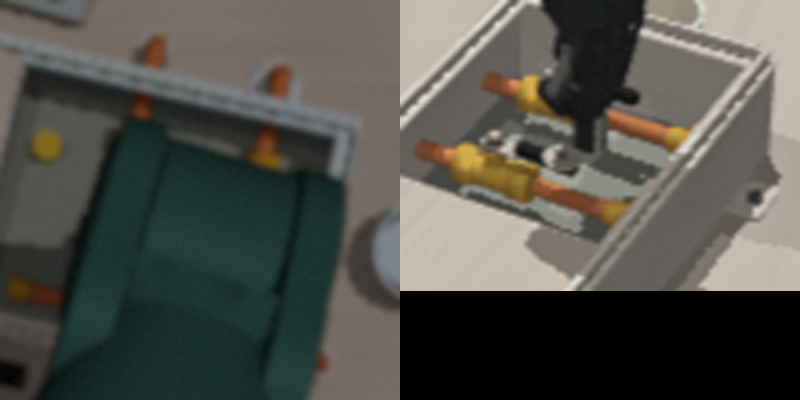

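The side crop shows the fingertips beside the tag on the -y side, clear of both levers. Pushing along the arc.

{"fn": "apply_moves", "kwargs": {"xyz": [[0,0.7,0],[0,0.7,0],[0,0.7,0],[0,0.7,0],[-0.2,0.7,0],[-0.3,0.6,0],[-0.4,0.6,0],[-0.4,0.5,0]], "dr": [[0,0,0],[0,0,0],[0,0,0],[0,0,0],[0,0,0],[0,0,0],[0,0,0],[0,0,0]], "fingers": [0,0,0,0,0,0,0,0]}}

```text
time: 10.48
tool_pos: [0.5088, -0.0069, 0.0542]
ee_rot: [-3.141, -0.002, 2.929]
contact_force: [-5.6, -1.8, 1.5]
opening: -0.0001
grip_force: 2.7
```

{"fn": "apply_moves", "kwargs": {"xyz": [[-0.6,0.5,0],[-0.6,0.4,0],[-0.6,0.2,0],[-0.5,0.2,0],[-0.3,0,0],[-0.2,0,0]], "dr": [[0,0,0],[0,0,0],[0,0,0],[0,0,0],[0,0,0],[0,0,0]], "fingers": [0,0,0,0,0,0]}}

```text
time: 11.22
tool_pos: [0.5383, 0.0008, 0.054]
ee_rot: [3.14, -0.004, 2.93]
contact_force: [-8.7, 6.6, 3.4]
opening: 0.0002
grip_force: 4.6
```

{"fn": "apply_moves", "kwargs": {"xyz": [[-0.15,0,0],[-0.15,0,0],[0,0,0]], "dr": [[0,0,0],[0,0,0],[0,0,0]], "fingers": [0,0,0]}}

```text
time: 11.6
tool_pos: [0.5413, 0.0004, 0.054]
ee_rot: [3.14, -0.003, 2.93]
contact_force: [-7.5, 7.1, 1.9]
opening: 0.0003
grip_force: 4.1
```

{"fn": "apply_moves", "kwargs": {"xyz": [[-0.15,0,0],[-0.15,0,0],[-0.1,0,0],[0,0,0]], "dr": [[0,0,0],[0,0,0],[0,0,0],[0,0,0]], "fingers": [0,0,0,0]}}

```text
time: 12.1
tool_pos: [0.5432, 0.0001, 0.0539]
ee_rot: [3.14, -0.007, 2.93]
contact_force: [-17.5, 10.4, 12.1]
opening: 0.0001
grip_force: 10.0
```

{"fn": "apply_moves", "kwargs": {"xyz": [[-0.1,0,0],[-0.1,0,0],[0,0,0]], "dr": [[0,0,0],[0,0,0],[0,0,0]], "fingers": [0,0,0]}}

```text
time: 12.48
tool_pos: [0.5434, 0.0001, 0.0537]
ee_rot: [3.14, -0.01, 2.93]
contact_force: [-29.1, 12.7, 19.9]
opening: -0.0001
grip_force: 15.2
```

At the stop. Back off in -x, lift clear, and check.

{"fn": "apply_moves", "kwargs": {"xyz": [[1,0,0],[2,0,0],[0.5,0,-2],[0,0,-5],[0,0,-5],[3,0,-5],[6,0,0],[6,0,0],[6,0,0],[0,0,0]], "dr": [[0,0,0],[0,0,0],[0,0,0],[0,0,0],[0,0,0],[0,0,0],[0,0,0],[0,0,0],[0,0,0],[0,0,0]], "fingers": [0,0,0,0,0,0,0,0,0,0]}}

```text
time: 13.72
tool_pos: [0.3062, 0.0501, 0.2247]
ee_rot: [3.141, 0.001, 2.93]
contact_force: [0.9, -0.6, -0.5]
opening: 0.0001
grip_force: 0.0
```

Run:
```python
from h import *
X=np.array([.9776,-.2106]);Y=np.array([.2106,.9776]);C=np.array([.5318,.0726])
for n in("top","side"):
    im,d=vision.snapshot(n)
    s=slice(195,305) if n=="top" else slice(190,270); c=slice(310,420) if n=="top" else slice(290,400)
    cv2.imwrite(f"pics/e_{n}.png",cv2.resize(im[s,c,::-1],(400,400 if n=="top" else 291),interpolation=cv2.INTER_CUBIC))
    for l,z in(("tagged_pivot",.0655),("tagged_grip",.0655),("plain_grip",.0655),("cover",.085)):
        for x in vision.tip_of(n,l)[:1]: p=at_z(n,x["location"],z)[:2]-C; print(n,l,round(x["score"],2),p@X,p@Y)
s=ctrl.sense();print(s["tool_pos"],s["contact_force"],s["time"])
a=cv2.imread("pics/e_top.png");b=np.vstack([cv2.imread("pics/e_side.png"),np.zeros((109,400,3),np.uint8)]);cv2.imwrite("pics/e.png",np.hstack([a,b]))
```

```text
top tagged_pivot 0.52 0.03880948394418061 -0.09444408012917517
top tagged_grip 0.7 0.03657283660491664 -0.04873686841199922
top cover 0.75 -0.12452290306011675 0.03898398681320672
side tagged_pivot 0.52 0.030681888718199705 -0.09800878072153452
side tagged_grip 0.46 0.04414375460753217 -0.04946725786023294
side plain_grip 0.68 -0.0034433830841032334 -0.19807384424351696
[0.30961961 0.04911042 0.22410789] [0.13811519 0.06944084 0.2649327 ] 14.225
```

View pics/e.png

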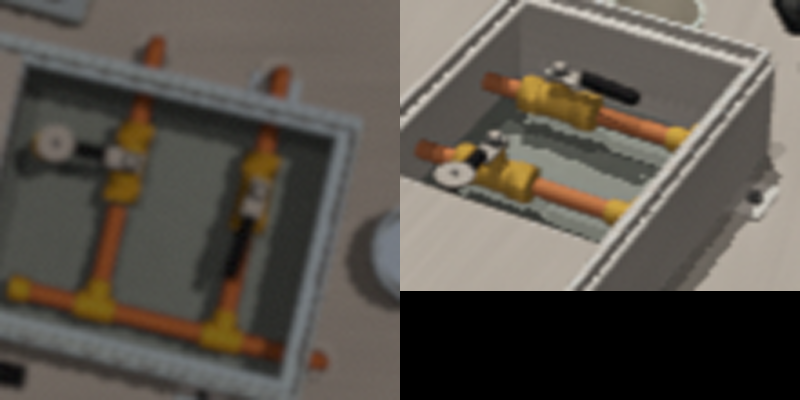

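The tagged lever lies squarely across its pipe, with the tag at (55,145) in the left view. The plain lever is still open and the cover is aside, so I'm handing in.

```bash
python3 -c "
from rig import ctrl
print(ctrl.close_job())"
```

```text
the job is handed in; nothing more can be done
None
```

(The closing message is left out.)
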